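# Dock the canister and tighten its tapered plug

### The arm

A 6-joint arm with a two-finger parallel gripper is mounted at the origin on the work surface. World frame = base frame: x ahead of the robot, y to its left, z up, the work surface at z = 0. Lengths are in m, angles in degrees, forces in N, time in s.
With the tool pointing down it reaches from about 0.375 to 0.9 m from the base axis. Payload 3.1 kg.
Tool frame: the origin (TCP) lies at the very end of the fingers, on their centre line; the grasp point (between the pads) lies 19 mm behind it; z points along the fingers, y is the line along which they close (so a half turn about z gives the same grasp; the last joint's range is limited). The gripper opens to 87 mm and grips with 3 to 60 N. Pads are 19 mm wide; open, the fingers measure 117 mm over their backs; the gripper's body (75 mm by 190 mm) begins 51 mm behind the grasp point.
Start: joints at [-75.774, 30.224, 82.088, -0, 67.689, -10.227], TCP at [0.259, -0.569, 0.223] pointing down, gripper open.
Joint ranges: [-176.69, 176.69], [-43.24, 126.21], [12.49, 139.97], [-82, 262], [0, 151.66], [-163.58, 163.58]. Speed limits (degrees/s): [159.86, 159.86, 180, 180, 180, 180].

### API

Orientations are given as a 3x3 rotation matrix whose columns are the frame's x, y, z axes.
In Python, from rig import * gives the robot as it stands.
- The arm moves only by the tool jog_arm, never from a script. Its arguments are lists of equal length, an entry for each row: "delta_pos": the shift along the world's x, y, z in cm, a list of three; "turn": the turn about the world's z in degrees; "grip": the closure, from 0 (fully open) to 1 (shut). In form: {"delta_pos": [[x, y, z], ...], "turn": [turn, ...], "grip": [grip, ...]}. A call has 1 to 12 rows; each row is the pose to reach, as a shift and turn from the pose commanded when the call began; what a row does not reach only later rows make up. A row lasts 1/8 s, in which the tool goes at most 62.5 mm and 10.7 degrees, less where a joint would pass 70% of its speed; a pose out of reach is approached as far as the arm can. A call with a gripper value outside its range is refused whole. The fingers move at their own pace and stop on an object; the grip force is fixed at half the most. Time passes only in rows, so rows that repeat a pose let the fingers close. It gives the time, the measured TCP pose, the force, the opening and the grip force at its end, in the units of the state.
- read_state(): the state, without advancing time (a new reading comes with each control period).
- capture(name): name is "scene" or "top" or "wrist"; returns a dict with "color" (400x640x3 uint8, blue, green, red), "fovy" (degrees; the focal length in pixels is half the picture's height over the tangent of half this angle, whatever the lens; pixels are square), "cx", "cy" (the principal point, pixels), "camera_from_world" (4x4, takes a point from world to camera coordinates). Camera axes: x right, y up, looking along -z (the intrinsics and any distortion apply to the point x, -y, -z); pixel columns grow to the right and rows downward; lengths in m; the calibration is good to about 2 mm. A picture is of the moment at which its call begins. There is no depth.
- hand_in(): hands the job in; it is judged then, once.
The state is a dict: "time_s": time; "joint_positions": joint angles; "qvel": joint speeds; "tau": joint torques, N m; "position": TCP position; "tcp_rot": TCP orientation; "force": force on the tool from outside, world axes, zero at the start; "moment": the same for the moment, N m; "opening": opening from 0.0 (shut) to 1.0 (fully open); "grasp_force": force on a finger pad.
Only numpy, scipy, OpenCV 4.12 (cv2) and the standard library are available. Lean on these libraries where they do the work, as an engineer would, in place of code of your own. Each camera call takes 0.05 s, during which the arm holds its last target. There are 200 camera calls.

### The job

Slide the white canister along the bench into the aluminium cradle, so that its own foot lifts the gravity catch and the catch drops behind it. Then turn the canister's winged tapered plug clockwise until it is snug: the collar under it must just be dragged round with it, by roughly 10 to 40 degrees and never as much as 50, and the plug must not be backed off again. Keep the canister flat on the bench, and leave the other bench things where they stand.

Things in the scene. Friction and masses are not known exactly. Their poses are not given: they have to be found in the camera images.
- dock: Fixed aluminium cradle. Origin: on the bench, centre of the docked canister; axes as a docked canister's. The mouth is at +y: the canister slides in along -y until its foot is within 6 mm of the 45 mm high end stop (face at y = -62 mm). Rails 10 mm high leave a channel x = -68 to 68 mm up to y = 92 mm, flaring to y = 130 mm. Yaw within 0.22 rad.
- catch (a joint): Steel gravity catch (0.12 kg) on the cradle's +x side: 0 when down, grows (rad) as its nose lifts, to 0.9; about 0.15 riding on the foot. Pivot at dock (89, -45, 22) mm, axis dock x. The nose reaches 20 mm over the foot's +x margin; its ramp, on the mouth side, is lifted by the foot's leading edge. Its upright inner face (dock y = 66, z = 16 to 48 mm) drops behind the foot.
- catch_nose (a point): Lower part of the catch's nose, dock (69, 69.5, 12) mm when the catch is down.
- canister: Loose white plastic canister, 0.65-0.95 kg; origin: centre of its underside. Foot plate 130 (x) x 120 (y) x 30 mm high; body above it x -58 to 40, y -50 to 50, flat top z = 100 mm, with a shoulder sloping 35 deg down to its -x side (robot's side). Collar and plug sit at (-23, 0, 74.5) mm, axis (-0.574, 0, 0.819). Starts before the cradle's mouth: dock y 215-255, x +-25 mm, askew up to 0.35 rad.
- handle (a point): Middle of the canister's carrying bar, at canister (26, 0, 136) mm: bar 94 mm along canister y, 18 mm wide (x) and 18 mm high, on two end posts, free for 66 mm between them with a gap of 27 mm below it. Axes as the canister's. The canister's foot glides easily on the bench (friction about 0.2), but a hard shove up here (over about 3 N) tips it.
- collar (a joint): Grey collar under the plug, 60 mm across, 14 mm high, with one 10 mm wide lug reaching 44 mm from the axis. 0 at the start, lug pointing down the slope; grows (rad) clockwise seen from outside. Stands still while the plug runs in; once the plug is snug (about 0.35 N m) it is dragged round with it, and stays where left.
- collar_seat (a point): Centre of the collar's upper face; z along the plug's axis outwards, x turns with the collar (its lug points to -x).
- plug_wing (a point): Grip point of the grey plug, on its axis 48 mm out from the shoulder. The wing is a bar 64 mm long (point x), 12 mm thick (point y), 23 to 61 mm out from the shoulder (point z points outwards); under it a 46 mm round head. Turns clockwise seen from outside against 0.05 N m, sinks 5 mm a turn, goes snug after an unknown 0.5 to 1.3 rad, then drags the collar. Loose on the bench, the canister may spin.
- reagent: Glass bottle with blue cap, 64 mm across, 130 mm high; bystander. Origin under its centre, as for all bystanders.
- tipbox: Pipette-tip box 85 x 120 x 55 mm; bystander.
- beaker: Glass beaker 70 mm across, 85 mm high; bystander.
- dish: Clear shallow dish 90 mm across, 15 mm high; bystander.
- jar: Glass jar with black cap, 72 mm across, 100 mm high; bystander.
Mind the look-alikes: they are no part of the job. Leave any red or turquoise look-alike of the canister alone.

How it is judged (in metres and radians):
On the way, in this order (a step that is already met when the one before it is completed fails the run):
1. the canister's foot holds the catch up (value of joint catch above 0.1 rad and contact force between canister and catch above 0.05 N), for 0.1 s.
2. the canister is home and the catch has dropped behind it (horizontal distance between canister and dock below 0.009 m and value of joint catch below 0.03 rad), for 0.2 s.
3. the plug is snug: the collar has been dragged round with it (value of joint collar above 0.1 rad), for 0.1 s.
At the end, for the whole second after the job is handed in: The canister stands flat, at rest and straight in the cradle (within 9 mm and 0.08 rad), the catch is down behind it (below 0.03 rad), the collar has been dragged between 0.1 and 0.9 rad, and the plug has not been backed off from snug (by more than about 0.37 rad) (all of step 2 and angle between the y axis of canister and the y axis of dock, either way round below 0.08 rad and angle between canister's own z axis and vertical below 0.05 rad and height (world z) of canister below 0.004 m and value of joint collar between 0.1 and 0.9 rad and z of plug_wing in the frame of collar_seat below 0.0343 m and linear speed of canister below 0.01 m/s and linear speed of each of jar, reagent below 0.02 m/s); the robot touches nothing.
It fails at once if the canister is lifted off the bench (height (world z) of canister above 0.015 m).
It fails at once if the plug is over-tightened: collar dragged more than 0.9 rad (value of joint collar above 0.9 rad).
It fails at once if a bystander is moved more than 25 mm (distance of any of reagent, tipbox, beaker, dish, jar from where it was at the start of the episode above 0.025 m).
It also fails if it takes over 58 s, if anything falls off the work surface, if the arm or the gripper's body presses on something with over 40 N, if the wrist force passes 120 N, or if a joint passes its speed limit or range.

## Working session

There is one attempt and no reset: what is moved stays moved. The work goes in short steps, Python scripts to look and compute and a tool call to move; the robot and the scene stay as the last step left them, time stands still between calls to the robot, and variables do not carry over. Pictures are saved under pics/ and viewed, at most 10 in all, crops included, and the job is handed in when it is done.

Besides the shell and the picture viewer there is one more tool, called after "Emit:" in YAML: its name, and indented under it one key for each argument. jog_arm: Moves the arm, as the interface text tells. Its arguments: {"type":"object","properties":{"delta_pos":{"type":"array"},"turn":{"type":"array"},"grip":{"type":"array"}},"required":["delta_pos","turn","grip"]}

```bash
ls; mkdir -p pics
cat > h.py <<'E'
from rig import *
import numpy as np, cv2
def snap(n,f):
    c=capture(n); cv2.imwrite('pics/'+f+'.png',c['color']); np.save('pics/'+f+'.npy',{k:v for k,v in c.items()},allow_pickle=True); return c
def load(f): return np.load('pics/'+f+'.npy',allow_pickle=True).item()
def ray(c,u,v):
    M=np.array(c['camera_from_world']); f=200/np.tan(np.radians(c['fovy'])/2)
    d=np.array([(u-c['cx'])/f,-(v-c['cy'])/f,-1.]); R=M[:3,:3]
    return -R.T@M[:3,3], R.T@d
def atz(c,u,v,z):
    o,d=ray(c,u,v); return o+d*(z-o[2])/d[2]
def proj(c,p):
    M=np.array(c['camera_from_world']); f=200/np.tan(np.radians(c['fovy'])/2)
    q=M[:3,:3]@np.array(p)+M[:3,3]; return np.array([c['cx']+f*q[0]/-q[2], c['cy']-f*q[1]/-q[2]])
E
python3 - <<'E'
from h import *
for n in ('scene','top'):
    c=snap(n,n+'0'); print(n,{k:v for k,v in c.items() if k!='color'})
a=load('scene0')['color'];b=load('top0')['color']
print(read_state())
E
```

```text
pics
scene {'fovy': 48.00926286182055, 'cx': 318.81357941700514, 'cy': 202.73929562331085, 'camera_from_world': array([[-0.32464143,  0.94570678, -0.01570438,  0.15735374],
       [-0.65335315, -0.21221495,  0.72670109,  0.23569729],
       [ 0.68391344,  0.24617779,  0.68677427, -1.64673352],
       [ 0.        ,  0.        ,  0.        ,  1.        ]])}
top {'fovy': 44.64896671117776, 'cx': 307.1120848811276, 'cy': 196.74064243086625, 'camera_from_world': array([[ 0.02606613, -0.99962397,  0.00851365, -0.00642498],
       [ 0.9952278 ,  0.02675073,  0.09384038, -0.50385976],
       [-0.09403284,  0.00602697,  0.99555085, -1.54378755],
       [ 0.        ,  0.        ,  0.        ,  1.        ]])}
{'time_s': 0.1, 'joint_positions': array([-7.57725104e+01,  3.02741368e+01,  8.21470898e+01, -6.47122654e-04,
        6.76902311e+01, -1.02264158e+01]), 'qvel': array([-0.13338156, -0.12350837, -0.18347903, -0.01146265,  0.05683641,
       -0.02408778]), 'tau': array([-2.18959731e-04, -4.40985131e+01, -1.77149624e+01,  6.33526803e-02,
        5.34025335e-02, -5.51208052e-05]), 'position': array([ 0.25859708, -0.56828359,  0.22167501]), 'tcp_rot': array([[ 9.10292901e-01,  4.13964487e-01, -4.88230416e-04],
       [ 4.13964639e-01, -9.10291015e-01,  1.88306766e-03],
       [ 3.35091378e-04, -1.91625325e-03, -9.99998108e-01]]), 'force': array([ 0.4033623 , -0.54285586, -0.64107187]), 'moment': array([-0.01346434, -0.02015548, -0.01512965]), 'grasp_force': 0.0, 'opening': 0.9960759166823134}
```

View pics/top0.png

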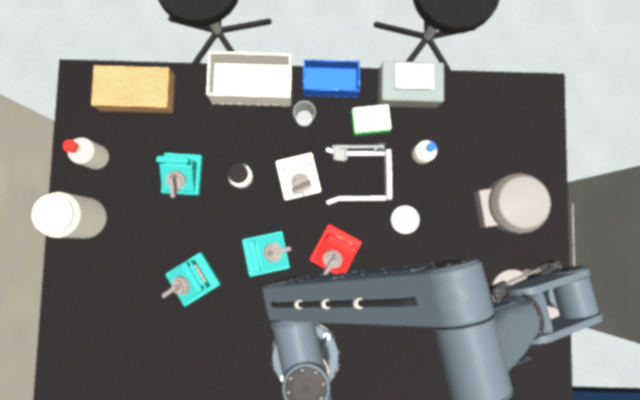

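View pics/scene0.png

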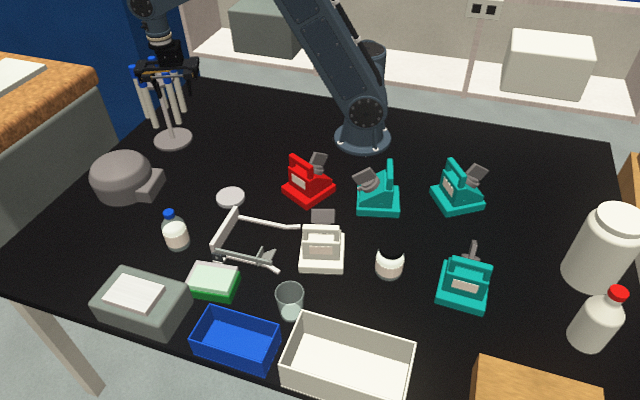

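The white canister is at top (298,177) and scene (322,247), with the cradle beside it at top (365,173), scene (245,245). The look-alikes are red at top (335,250) and turquoise at top (180,172), (267,253) and (192,278). White is the one described; I'll check it in a close crop.

Run:
```python
from h import *
b=load('top0')['color'][130:220,260:410]; s=load('scene0')['color'][180:300,190:360]
b=cv2.resize(b,(800,480),interpolation=cv2.INTER_CUBIC); cv2.imwrite('pics/tc.png',b)
c=load('top0')
print('can top',atz(c,298,177,.1),'dock',atz(c,365,173,.02))
```

```text
can top [0.55679281 0.0369484  0.1       ] dock [ 0.58658557 -0.17883201  0.02      ]
```

View pics/tc.png

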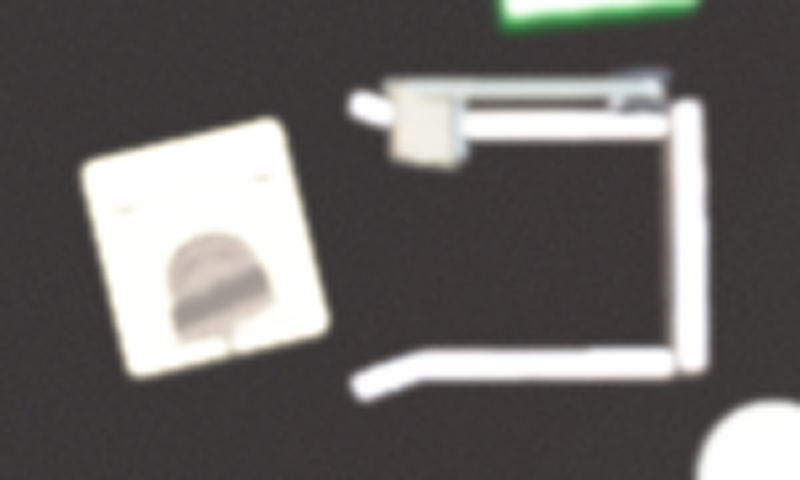

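The crop confirms the white canister: foot corners at crop (83,165), (278,118), (328,328), (135,378), wing from (172,310) to (270,270). The cradle's end stop is on the right, and the catch nose is at (430,130) beside the mouth.

Run:
```python
from h import *
c=load('top0')
P=lambda X,Y,z: atz(c,260+X/5.333-.4,130+Y/5.333-.4,z)
print('foot'); F=[P(*q,.03) for q in((83,163),(278,117),(329,330),(133,379))]
for f in F: print(f.round(4))
F=np.array(F);print('len',[np.linalg.norm(F[i]-F[i-1]).round(4) for i in range(4)],'ctr',F.mean(0))
ydir=(F[0]-F[1]+F[3]-F[2])/2; print('yaw can',np.degrees(np.arctan2(-ydir[0],ydir[1])))
print('dock rails')
for q in((430,350,.01),(670,347,.01),(470,139,.01),(665,139,.01),(668,108,.045),(675,372,.045),(705,108,.045),(708,372,.045),(388,165,.012),(465,165,.02)): print(q,P(*q).round(4))
for q in((172,310,.12),(270,270,.12)): print('wing',P(*q).round(4))
```

```text
foot
[0.619  0.1131 0.03  ]
[ 0.6504 -0.0041  0.03  ]
[ 0.5214 -0.0381  0.03  ]
[0.4887 0.0789 0.03  ]
len [np.float64(0.1347), np.float64(0.1214), np.float64(0.1334), np.float64(0.1215)] ctr [0.56988935 0.03742798 0.03      ]
yaw can 15.329330182492491
dock rails
(430, 350, 0.01) [ 0.513  -0.1006  0.01  ]
(670, 347, 0.01) [ 0.5187 -0.247   0.01  ]
(470, 139, 0.01) [ 0.6438 -0.1226  0.01  ]
(665, 139, 0.01) [ 0.6471 -0.2425  0.01  ]
(668, 108, 0.045) [ 0.6596 -0.2383  0.045 ]
(675, 372, 0.045) [ 0.5003 -0.2443  0.045 ]
(705, 108, 0.045) [ 0.6602 -0.2606  0.045 ]
(708, 372, 0.045) [ 0.5008 -0.264   0.045 ]
(388, 165, 0.012) [ 0.6259 -0.0725  0.012 ]
(465, 165, 0.02) [ 0.6258 -0.119   0.02  ]
wing [0.5209 0.0543 0.12  ]
wing [ 0.5452 -0.0006  0.12  ]
```

Emit:
jog_arm:
  delta_pos:
    - [2.8,5.1,1]
    - [5.6,10.2,2]
    - [8.4,15.3,3]
    - [11.2,20.4,3]
    - [14,25.5,3]
    - [16.8,30.6,3]
    - [19.6,35.7,3]
    - [22.4,40.8,3]
    - [25.2,45.9,3]
    - [28,51,3]
    - [30.8,56.1,3]
    - [33.6,61.2,3]
  turn: [7,14,21,28,35,42,49,56,63,70,76,81]
  grip: [0.1,0.2,0.3,0.4,0.5,0.5,0.5,0.5,0.5,0.5,0.5,0.5]

```text
time_s: 1.6
position: [0.5952, 0.0449, 0.2522]
tcp_rot: [[-0.269, 0.963, -0.001], [0.963, 0.269, -0.0], [-0.0, -0.001, -1.0]]
force: [0.6, -0.4, 0.6]
opening: 0.498
grasp_force: 0.0
```

Run:
```python
from h import *
c=snap('wrist','w1'); s=read_state(); print(s['position'],s['tcp_rot'][:,1],s['time_s'],s['opening'])
a=cv2.resize(c['color'],(800,500)); cv2.imwrite('pics/w1v.png',a)
print({k:v for k,v in c.items() if k!='color'})
def can(x,y,th,p):
    t=np.radians(th); return [x+np.cos(t)*p[0]-np.sin(t)*p[1], y+np.sin(t)*p[0]+np.cos(t)*p[1],p[2]]
for p in((26,47,145),(26,-47,145),(17,33,145),(17,-33,145),(65,60,30),(65,-60,30),(-65,60,30),(-65,-60,30),(40,50,100),(40,-50,100),(-58,0,114)): print(p,(proj(c,can(.570,.0374,15.3,np.array(p)/1000))*1.25).round())
```

```text
[0.59843938 0.05157225 0.25232767] [0.96142899 0.27499342 0.00573651] 1.65 0.4983568994611983
{'fovy': 63.967588619735565, 'cx': 320.1904505958041, 'cy': 204.28603252579518, 'camera_from_world': array([[ 0.96288749,  0.26990051, -0.00118056, -0.58343396],
       [-0.26216299,  0.93422548, -0.24185391,  0.14986991],
       [-0.06417358,  0.23318761,  0.97031196, -0.39185635],
       [ 0.        ,  0.        ,  0.        ,  1.        ]])}
(26, 47, 145) [403. 187.]
(26, -47, 145) [402. 318.]
(17, 33, 145) [389. 208.]
(17, -33, 145) [389. 300.]
(65, 60, 30) [444. 164.]
(65, -60, 30) [440. 286.]
(-65, 60, 30) [305. 163.]
(-65, -60, 30) [311. 285.]
(40, 50, 100) [420. 179.]
(40, -50, 100) [418. 300.]
(-58, 0, 114) [293. 245.]
```

View pics/w1v.png

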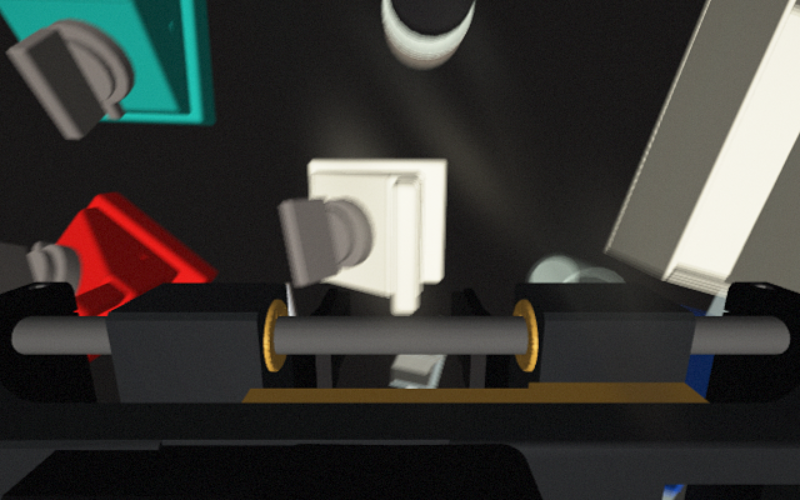

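The wrist view shows the foot's far edge at (309,159)–(446,159) and the bar from (405,176) to (403,313). That agrees with my model to about 4 mm, so I'll go down onto the bar.

Emit:
jog_arm:
  delta_pos:
    - [0,0.2,-3]
    - [0,0.2,-6]
    - [0,0.2,-9]
    - [0,0.2,-11]
    - [0,0.2,-13]
    - [0,0.2,-13.5]
    - [0,0.2,-13.5]
    - [0,0.2,-13.5]
  turn: [0,0,0,0,0,0,0,0]
  grip: [0.5,0.5,0.5,0.5,0.5,0.5,0.5,0.5]

```text
time_s: 2.65
position: [0.5954, 0.045, 0.1184]
tcp_rot: [[-0.266, 0.964, 0.002], [0.964, 0.266, -0.0], [-0.001, 0.002, -1.0]]
force: [-0.9, -0.7, 0.5]
opening: 0.5
grasp_force: 0.0
```

Emit:
jog_arm:
  delta_pos:
    - [0,0,0]
    - [0,0,0]
    - [0,0,0]
    - [0,0,0]
    - [0,0,0]
  turn: [0,0,0,0,0]
  grip: [0.7,0.85,0.9,0.9,0.9]

```text
time_s: 3.28
position: [0.5955, 0.0452, 0.1179]
tcp_rot: [[-0.266, 0.964, 0.002], [0.964, 0.266, 0.0], [-0.0, 0.002, -1.0]]
force: [1.3, 1.3, 1.3]
opening: 0.205
grasp_force: 30.0
```

Emit:
jog_arm:
  delta_pos:
    - [0,-0.5,0]
    - [0.2,-1,0]
    - [0.3,-2,0]
    - [0.4,-3,0]
    - [0.4,-3.2,0]
    - [0.4,-3.2,0]
  turn: [-2,-5,-8,-11,-13,-13]
  grip: [0.9,0.9,0.9,0.9,0.9,0.9]

```text
time_s: 4.03
position: [0.5991, 0.0115, 0.1179]
tcp_rot: [[-0.042, 0.999, 0.001], [0.999, 0.042, -0.002], [-0.002, 0.001, -1.0]]
force: [-0.4, -1.8, 5.0]
opening: 0.2
grasp_force: 30.0
```

Run:
```python
from h import *
c=snap('top','t2'); s=read_state(); print(s['position'],s['tcp_rot'][:,1],s['force'],s['opening'])
b=c['color'][130:220,260:410]; cv2.imwrite('pics/t2c.png',cv2.resize(b,(800,480),interpolation=cv2.INTER_CUBIC))
```

```text
[0.59914243 0.01156526 0.11788103] [9.99076217e-01 4.29668996e-02 7.47006949e-04] [-0.503272   -3.08520357  4.55870902] 0.20359861420502137
```

View pics/t2c.png

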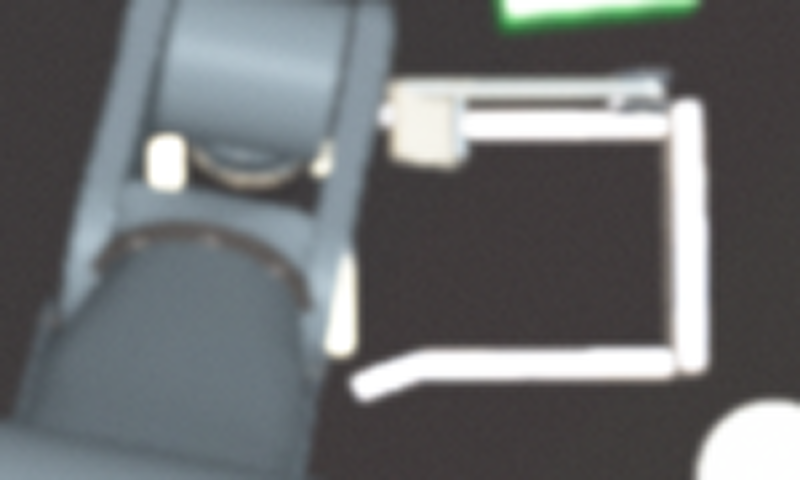

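The foot's near corner is at crop (356,357), and its edge runs parallel to the end stop, so it is aligned. A quick check of the lateral position follows.

Run:
```python
from h import *
c=load('t2')
P=lambda X,Y,z: atz(c,260+X/5.333-.4,130+Y/5.333-.4,z)
t=np.radians(2.3);R=np.array([[np.cos(t),-np.sin(t)],[np.sin(t),np.cos(t)]])
p=P(356,357,.03)[:2]; print(p,'centre',p-R@[-.065,-.06], 'by tcp',np.array([.5991,.0116])-R@[.026,-.0017])
```

```text
[ 0.50555878 -0.05471352] centre [0.5680985  0.00784671] by tcp [0.57305272 0.0122552 ]
```

Emit:
jog_arm:
  delta_pos:
    - [0.1,-1,0]
    - [0.2,-2,0]
    - [0.2,-3,0]
    - [0.3,-4,0]
    - [0.3,-4.5,0]
    - [0.3,-5,0]
    - [0.35,-5.5,0]
    - [0.35,-6,0]
    - [0.4,-6.5,0]
    - [0.4,-7,0]
    - [0.4,-7.5,0]
    - [0.45,-8,0]
  turn: [0,0,0,0,0,0,0,0,0,0,0,0]
  grip: [0.9,0.9,0.9,0.9,0.9,0.9,0.9,0.9,0.9,0.9,0.9,0.9]

```text
time_s: 5.58
position: [0.6028, -0.0651, 0.1179]
tcp_rot: [[-0.042, 0.999, -0.001], [0.999, 0.042, 0.003], [0.003, -0.001, -1.0]]
force: [0.4, 4.6, 6.8]
opening: 0.203
grasp_force: 30.0
```

Run:
```python
from h import *
s=read_state(); print(s['position'],s['tcp_rot'][:,1],s['force'],s['moment'],s['opening'])
for n in('top','scene'):
    snap(n,n+'3')
a=cv2.resize(load('top3')['color'][120:220,270:410],(560,400),interpolation=cv2.INTER_CUBIC)
d=cv2.resize(load('scene3')['color'][180:290,190:340],(240*3//3*2,352),interpolation=cv2.INTER_CUBIC)
cv2.imwrite('pics/s3c.png',cv2.resize(load('scene3')['color'][190:300,190:350],(800,550),interpolation=cv2.INTER_CUBIC))
```

```text
[ 0.60284752 -0.06514132  0.11786697] [ 9.99105706e-01  4.22785673e-02 -5.56907988e-04] [0.41880233 4.62683634 6.83555443] [ 0.77417683 -0.01443705 -0.04561194] 0.20277863500003224
```

View pics/s3c.png

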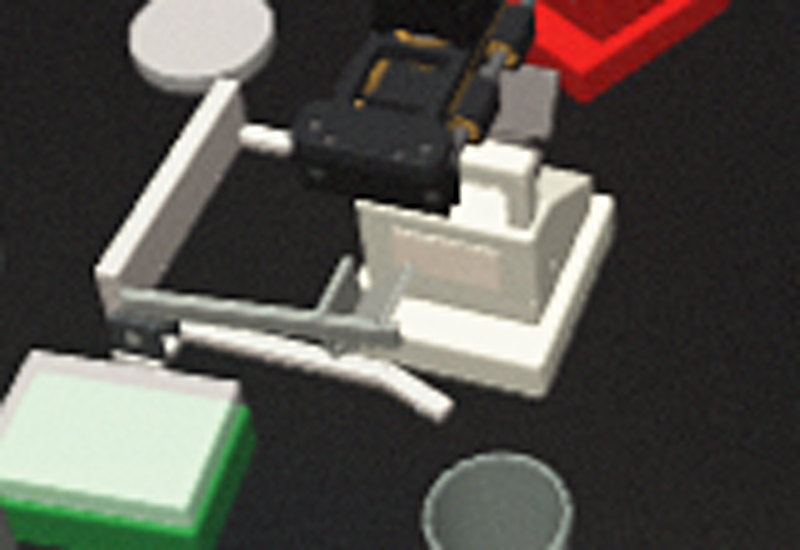

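The foot is aligned in the mouth and its leading edge is under the catch nose, near crop (385,300). I'll keep going.

Emit:
jog_arm:
  delta_pos:
    - [0,-0.5,0]
    - [0,-1,0]
    - [0.05,-1.5,0]
    - [0.1,-2,0]
    - [0.1,-2.6,0]
    - [0.1,-3.2,0]
    - [0.15,-3.8,0]
    - [0.15,-4.5,0]
    - [0.2,-5.2,0]
    - [0.2,-6,0]
    - [0.25,-6.8,0]
    - [0.25,-7.5,0]
  turn: [0,0,0,0,0,0,0,0,0,0,0,0]
  grip: [0.9,0.9,0.9,0.9,0.9,0.9,0.9,0.9,0.9,0.9,0.9,0.9]

```text
time_s: 7.18
position: [0.6055, -0.1402, 0.1178]
tcp_rot: [[-0.042, 0.999, -0.001], [0.999, 0.042, 0.003], [0.003, -0.0, -1.0]]
force: [-0.4, 4.4, 7.3]
opening: 0.203
grasp_force: 30.0
```

Emit:
jog_arm:
  delta_pos:
    - [0,-0.5,0]
    - [0.05,-1,0]
    - [0.05,-1.5,0]
    - [0.1,-2,0]
    - [0.1,-2.5,0]
    - [0.1,-3,0]
    - [0.1,-3.3,0]
    - [0.1,-3.3,0]
  turn: [0,0,0,0,0,0,0,0]
  grip: [0.9,0.9,0.9,0.9,0.9,0.9,0.9,0.9]

```text
time_s: 8.18
position: [0.6066, -0.1738, 0.1178]
tcp_rot: [[-0.042, 0.999, -0.0], [0.999, 0.042, 0.002], [0.002, -0.0, -1.0]]
force: [0.5, 2.9, 7.0]
opening: 0.201
grasp_force: 30.0
```

Emit:
jog_arm:
  delta_pos:
    - [0.03,-0.3,0]
    - [0.03,-0.6,0]
    - [0.04,-0.9,0]
    - [0.04,-1.1,0]
    - [0.04,-1.1,0]
  turn: [0,0,0,0,0]
  grip: [0.9,0.9,0.9,0.9,0.9]

```text
time_s: 8.8
position: [0.6071, -0.1842, 0.1179]
tcp_rot: [[-0.042, 0.999, -0.0], [0.999, 0.042, 0.003], [0.003, -0.0, -1.0]]
force: [1.1, 3.0, 6.9]
opening: 0.207
grasp_force: 30.0
```

Run:
```python
from h import *
snap('scene','s4')
cv2.imwrite('pics/s4c.png',cv2.resize(load('s4')['color'][190:300,190:350],(800,550),interpolation=cv2.INTER_CUBIC))
```

```text
(no output)
```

View pics/s4c.png

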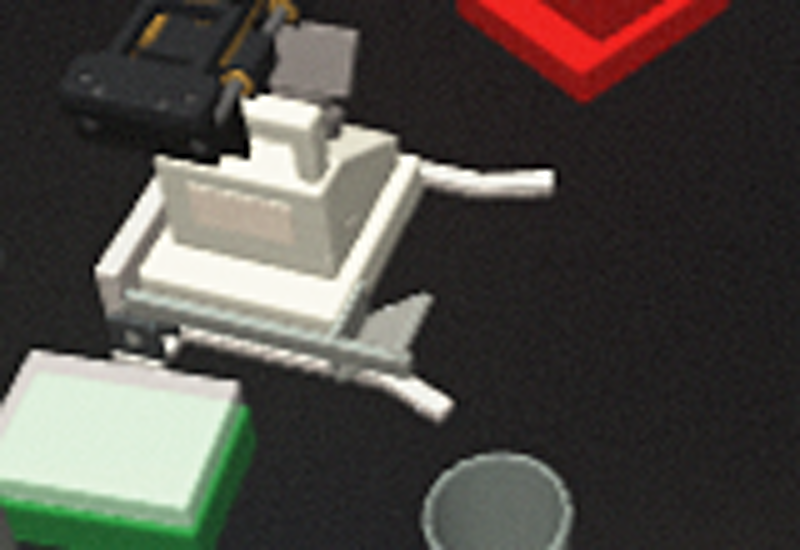

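The foot's rear edge is just at the nose, near crop (345,310), so the catch may still be riding on it. A few more millimetres are needed.

Emit:
jog_arm:
  delta_pos:
    - [0,-0.2,0]
    - [0,-0.4,0]
    - [0,-0.4,0]
  turn: [0,0,0]
  grip: [0.9,0.9,0.9]

```text
time_s: 9.22
position: [0.6071, -0.1852, 0.1184]
tcp_rot: [[-0.041, 0.999, -0.0], [0.999, 0.041, 0.008], [0.008, 0.0, -1.0]]
force: [0.2, 10.7, 10.6]
opening: 0.2
grasp_force: 30.0
```

Emit:
jog_arm:
  delta_pos:
    - [0,-0.2,0]
    - [0,-0.2,0]
  turn: [0,0]
  grip: [0.9,0.9]

```text
time_s: 9.48
position: [0.6072, -0.186, 0.1188]
tcp_rot: [[-0.041, 0.999, -0.0], [0.999, 0.041, 0.01], [0.01, 0.0, -1.0]]
force: [1.3, 13.7, 13.2]
opening: 0.2
grasp_force: 30.0
```

Run:
```python
from h import *
snap('scene','s5'); snap('top','t5')
a,b=load('s4')['color'],load('s5')['color']
A=np.hstack([cv2.resize(x[230:275,225:285],(400,300),interpolation=cv2.INTER_CUBIC) for x in(a,b)])
cv2.imwrite('pics/s5c.png',A)
```

```text
(no output)
```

View pics/s5c.png

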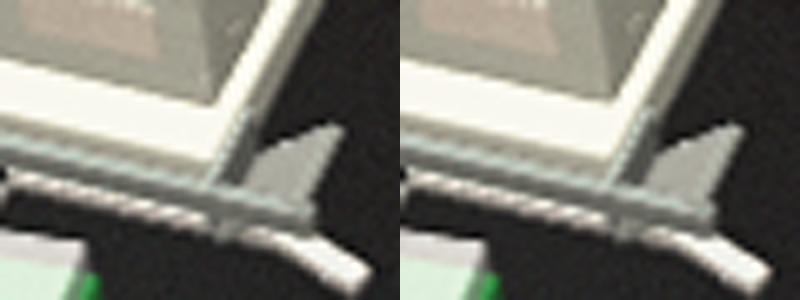

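The force has jumped, so it is against the stop. The catch arm hangs about 25 px lower than in the riding picture, with its face behind the foot, so it has dropped. I'll relieve the push, release and rise.

Emit:
jog_arm:
  delta_pos:
    - [0,0.3,0]
    - [0,0.5,0]
    - [0,0.5,0]
    - [0,0.5,0]
    - [0,0.5,0]
    - [0,0.5,3]
    - [0,0.5,8]
    - [-2,0.5,12]
    - [-4,-1,13]
    - [-6,-3,13]
    - [-7.5,-5,13]
    - [-7.5,-5,13]
  turn: [0,0,0,0,0,0,0,0,0,0,0,0]
  grip: [0.9,0.9,0.6,0.5,0.5,0.5,0.5,0.5,0.5,0.5,0.5,0.5]

```text
time_s: 11.08
position: [0.5311, -0.2432, 0.2474]
tcp_rot: [[-0.04, 0.999, -0.001], [0.999, 0.04, 0.0], [0.0, -0.001, -1.0]]
force: [-0.1, 1.5, -0.7]
opening: 0.5
grasp_force: 0.0
```

Run:
```python
from h import *
s=read_state(); print(s['position'],s['tcp_rot'][:,1],s['force'],s['opening'],s['time_s'])
c=snap('wrist','w6'); snap('top','t6'); snap('scene','s6')
def can(x,y,th,p):
    t=np.radians(th); return [x+np.cos(t)*p[0]-np.sin(t)*p[1], y+np.sin(t)*p[0]+np.cos(t)*p[1],p[2]]
for p in((26,47,145),(26,-47,145),(65,60,30),(65,-60,30),(-65,60,30),(-65,-60,30),(-58,0,124.5)): print(p,proj(c,can(.581,-.185,2.3,np.array(p)/1000)).round())
w=c['color'][60:300,150:470]
cv2.imwrite('pics/w6v.png',cv2.resize(w,(800,600),interpolation=cv2.INTER_CUBIC))
```

```text
[ 0.53113695 -0.243245    0.2473813 ] [ 9.99204966e-01  3.98641839e-02 -5.31132414e-04] [-0.06601389  1.48332121 -0.73175896] 0.5000382642052377 11.075
(26, 47, 145) [423.  76.]
(26, -47, 145) [414. 194.]
(65, 60, 30) [427.  78.]
(65, -60, 30) [419. 184.]
(-65, 60, 30) [310.  78.]
(-65, -60, 30) [311. 184.]
(-58, 0, 124.5) [316. 136.]
```

View pics/w6v.png

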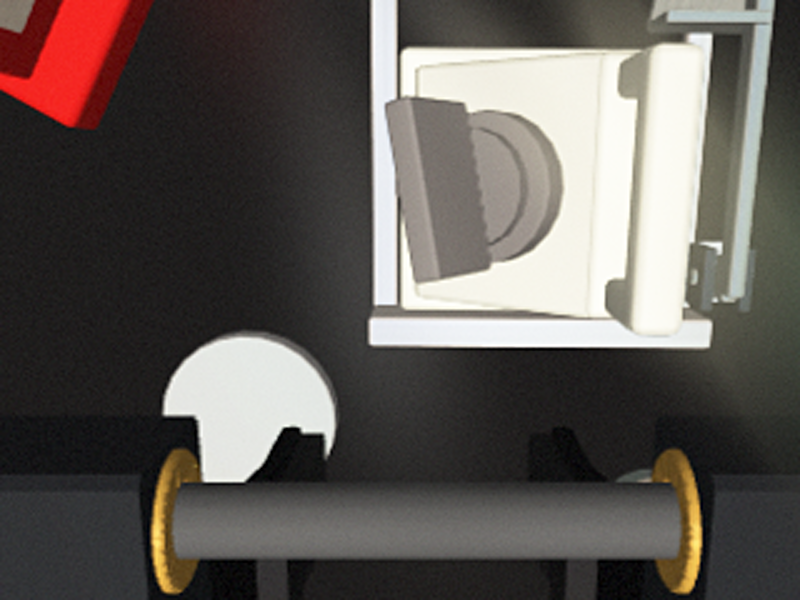

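The wrist view shows the canister home: foot against the stop, catch nose behind it at (650–770,15–30). The wing's outer face runs from crop (399,100) to (427,281). I'll work out its angle and the approach.

```bash
cat >> h.py <<'E'
th=np.radians(2.3);Rc=np.array([[np.cos(th),-np.sin(th),0],[np.sin(th),np.cos(th),0],[0,0,1]]);oc=np.array([.581,-.185,0])
n=np.array([-.574,0,.819]);d0=np.array([-.819,0,-.574]);ey=np.array([0,1.,0]);base=np.array([-.023,0,.0745])
W=lambda p: oc+Rc@p
def P(phi,r,a,s=0):  # phi rad; r along dir, s across
    w=np.cos(phi)*d0+np.sin(phi)*ey; t=-np.sin(phi)*d0+np.cos(phi)*ey
    return W(base+n*a+w*r+t*s)
def back(c,u,v,a): # pixel -> coords on plane at a: (along d0, along y)
    o,d=ray(c,u,v); o=Rc.T@(o-oc); d=Rc.T@d; q=base+n*a; k=((q-o)@n)/(d@n); x=o+k*d-q; return np.array([x@d0,x@ey])
def st():
    s=read_state(); y=s['tcp_rot'][:,1]; print('t',round(s['time_s'],2),'p',s['position'].round(4),'yaw',round(float(np.degrees(np.arctan2(y[1],y[0]))),1),'F',s['force'].round(1),'M',s['moment'].round(2),'op',round(s['opening'],3),'g',s['grasp_force'],'j6',s['joint_positions'][5].round(0))
E
python3 - <<'E'
from h import *
st(); c=load('w6'); e=[back(c,399/2.5+150,100/2.5+60,.061),back(c,427/2.5+150,281/2.5+60,.061)]
d=e[0]-e[1]; print(e,'len',np.linalg.norm(d),'phi',np.degrees(np.arctan2(d[1],d[0])))
print('axis at z.116',W(base+n*(.0415/.819)))
# lug samples, wrist and top
for nm in('t6','w6','s6'):
    c=load(nm); print(nm,[(a,proj(c,P(np.radians(a),.040,.014)).round().astype(int).tolist(),int(c['color'][tuple(proj(c,P(np.radians(a),.040,.014)).round().astype(int)[::-1])].mean())) for a in(-20,-10,0,10,20,30,40,50)])
E
```

```text
t 11.22 p [ 0.5324 -0.2416  0.2473] yaw 2.4 F [ 0.6 -0.1  0.2] M [ 0.02 -0.05  0.01] op 0.503 g 0.0 j6 -38.0
[array([0.00630244, 0.03064497]), array([-0.0055509 , -0.03123923])] len 0.06300917531686105 phi 79.15685717205712
axis at z.116 [ 0.52895649 -0.18709028  0.116     ]
t6 [(-20, [374, 192], 143), (-10, [371, 193], 242), (0, [369, 193], 233), (10, [367, 193], 252), (20, [365, 192], 248), (30, [363, 192], 248), (40, [361, 190], 249), (50, [360, 189], 254)]
w6 [(-20, [313, 147], 144), (-10, [312, 141], 143), (0, [311, 134], 147), (10, [311, 128], 147), (20, [313, 121], 148), (30, [315, 115], 162), (40, [318, 109], 114), (50, [322, 104], 113)]
s6 [(-20, [249, 208], 119), (-10, [251, 208], 113), (0, [253, 209], 108), (10, [255, 209], 94), (20, [257, 210], 33), (30, [259, 210], 36), (40, [260, 211], 35), (50, [261, 211], 34)]
```

Emit:
jog_arm:
  delta_pos:
    - [0,2,0]
    - [-0.2,4,0]
    - [-0.2,5.6,-2]
    - [-0.2,5.6,-5]
    - [-0.2,5.6,-8]
    - [-0.2,5.6,-10.5]
    - [-0.2,5.6,-12.5]
    - [-0.2,5.6,-13.7]
    - [-0.2,5.6,-13.7]
  turn: [4,8,8,8,8,8,8,8,8]
  grip: [0.58,0.58,0.58,0.58,0.58,0.58,0.58,0.58,0.58]

```text
time_s: 12.35
position: [0.53, -0.1852, 0.1098]
tcp_rot: [[-0.182, 0.983, -0.001], [0.983, 0.182, 0.001], [0.001, -0.001, -1.0]]
force: [0.0, -0.8, -0.1]
opening: 0.422
grasp_force: 0.0
```

```bash
python3 -c "
from h import *
st()"
```

```text
t 12.35 p [ 0.53   -0.1852  0.1098] yaw 10.5 F [ 0.  -0.8 -0.1] M [ 0.03 -0.1   0.02] op 0.422 g 0.0 j6 -41.0
```

Emit:
jog_arm:
  delta_pos:
    - [0,-0.1,0]
    - [0,-0.1,0]
    - [0,-0.1,0]
  turn: [0,0,0]
  grip: [0.7,0.71,0.71]

```text
time_s: 12.72
position: [0.5305, -0.1871, 0.1112]
tcp_rot: [[-0.181, 0.983, 0.001], [0.983, 0.181, -0.001], [-0.001, 0.001, -1.0]]
force: [-0.1, 0.5, 0.2]
opening: 0.297
grasp_force: 0.0
```

Emit:
jog_arm:
  delta_pos:
    - [0,0,0]
    - [0,0,0]
    - [0,0,0]
    - [0,0,0]
    - [0,0,0]
  turn: [-5,-10,-15,-20,-20]
  grip: [0.71,0.715,0.72,0.72,0.72]

```text
time_s: 13.35
position: [0.5298, -0.1873, 0.1111]
tcp_rot: [[0.164, 0.986, -0.0], [0.986, -0.164, -0.001], [-0.001, -0.0, -1.0]]
force: [-2.2, -1.9, 2.8]
opening: 0.28
grasp_force: 2.4
```

```bash
python3 -c "
from h import *
st()"
```

```text
t 13.35 p [ 0.5298 -0.1873  0.1111] yaw -9.5 F [-2.2 -1.9  2.8] M [-0.23  0.19  0.07] op 0.28 g 2.3786128673236817 j6 -21.0
```

Emit:
jog_arm:
  delta_pos:
    - [0,0,0]
    - [0,0,0]
    - [0,0,0]
  turn: [-4,-8,-8]
  grip: [0.725,0.73,0.73]

```text
time_s: 13.72
position: [0.5297, -0.187, 0.1108]
tcp_rot: [[0.299, 0.954, -0.001], [0.954, -0.299, -0.0], [-0.0, -0.001, -1.0]]
force: [-3.6, -0.9, 3.4]
opening: 0.271
grasp_force: 3.1
```

```bash
python3 -c "
from h import *
st()"
```

```text
t 13.72 p [ 0.5297 -0.187   0.1108] yaw -17.4 F [-3.6 -0.9  3.4] M [-0.14  0.43  0.04] op 0.271 g 3.078406738350168 j6 -13.0
```

Emit:
jog_arm:
  delta_pos:
    - [0,0,0]
    - [0,0,0]
    - [0,0,0]
  turn: [-4,-8,-8]
  grip: [0.735,0.74,0.74]

```text
time_s: 14.1
position: [0.5295, -0.1867, 0.1106]
tcp_rot: [[0.429, 0.903, -0.001], [0.903, -0.429, 0.0], [-0.0, -0.001, -1.0]]
force: [-2.9, -0.3, 3.3]
opening: 0.263
grasp_force: 3.1
```

```bash
python3 -c "
from h import *
st()"
```

```text
t 14.1 p [ 0.5295 -0.1867  0.1106] yaw -25.4 F [-2.9 -0.3  3.3] M [-0.15  0.49  0.04] op 0.263 g 3.140856238460401 j6 -5.0
```

Emit:
jog_arm:
  delta_pos:
    - [-0.1,0,0]
    - [-0.1,0,0]
    - [-0.1,0,0]
  turn: [-4,-8,-8]
  grip: [0.745,0.75,0.75]

```text
time_s: 14.48
position: [0.5294, -0.1866, 0.1109]
tcp_rot: [[0.55, 0.835, 0.001], [0.835, -0.55, 0.0], [0.0, 0.0, -1.0]]
force: [-1.8, 1.5, 5.2]
opening: 0.256
grasp_force: 13.3
```

```bash
python3 -c "
from h import *
st()"
```

```text
t 14.47 p [ 0.5294 -0.1866  0.1109] yaw -33.4 F [-1.8  1.5  5.2] M [0.22 0.13 0.37] op 0.256 g 13.318359260447323 j6 2.0
```

Emit:
jog_arm:
  delta_pos:
    - [0,0,0]
    - [0,0,0]
    - [0,0,0]
  turn: [-4,-8,-8]
  grip: [0.755,0.76,0.76]

```text
time_s: 14.85
position: [0.5289, -0.1864, 0.1111]
tcp_rot: [[0.66, 0.751, -0.001], [0.751, -0.66, 0.0], [-0.0, -0.001, -1.0]]
force: [-3.5, 2.2, 7.3]
opening: 0.247
grasp_force: 17.5
```

```bash
python3 -c "
from h import *
st()"
```

```text
t 14.85 p [ 0.5289 -0.1864  0.1111] yaw -41.3 F [-3.5  2.2  7.3] M [0.3  0.4  0.52] op 0.247 g 17.498749159276485 j6 11.0
```

Mz rose from 0.04 to 0.5 N m, so the plug is snug and the collar is starting to drag. I'll turn a little further and then measure.

Emit:
jog_arm:
  delta_pos:
    - [0,0,0]
    - [0,0,0]
    - [0,0,0]
  turn: [-3,-7,-7]
  grip: [0.763,0.767,0.767]

```text
time_s: 15.22
position: [0.5282, -0.1862, 0.1114]
tcp_rot: [[0.747, 0.665, -0.002], [0.665, -0.747, 0.001], [-0.001, -0.002, -1.0]]
force: [-5.5, 1.6, 10.6]
opening: 0.232
grasp_force: 18.7
```

```bash
python3 -c "
from h import *
st()"
```

```text
t 15.22 p [ 0.5282 -0.1862  0.1114] yaw -48.3 F [-5.5  1.6 10.6] M [0.36 0.67 0.43] op 0.232 g 18.671214133501053 j6 17.0
```

Emit:
jog_arm:
  delta_pos:
    - [0,0,0]
    - [0,0,0]
    - [0,0,0]
  turn: [-3,-6,-6]
  grip: [0.77,0.773,0.773]

```text
time_s: 15.6
position: [0.5278, -0.1861, 0.1117]
tcp_rot: [[0.812, 0.584, -0.003], [0.584, -0.812, 0.001], [-0.002, -0.002, -1.0]]
force: [-7.5, 1.5, 12.8]
opening: 0.235
grasp_force: 19.6
```

```bash
python3 -c "
from h import *
st()"
```

```text
t 15.6 p [ 0.5278 -0.1861  0.1117] yaw -54.3 F [-7.5  1.5 12.8] M [0.43 0.94 0.5 ] op 0.235 g 19.583990592509508 j6 23.0
```

Emit:
jog_arm:
  delta_pos:
    - [0,0,0]
    - [0,0,0]
    - [0,0,3]
    - [0,0,8]
    - [0,0,13.6]
    - [0.1,-2,13.6]
    - [0.3,-4,13.6]
    - [0.3,-5.6,13.6]
    - [0.3,-5.6,13.6]
    - [0.3,-5.6,13.6]
    - [0.3,-5.6,13.6]
    - [0.3,-5.6,13.6]
  turn: [1,1,1,1,1,10,20,30,40,50,56,56]
  grip: [0.7,0.6,0.55,0.55,0.5,0.5,0.5,0.5,0.5,0.5,0.5,0.5]

```text
time_s: 17.1
position: [0.5327, -0.2431, 0.2461]
tcp_rot: [[-0.024, 1.0, 0.001], [1.0, 0.024, -0.0], [-0.0, 0.001, -1.0]]
force: [-0.4, -0.1, 0.7]
opening: 0.499
grasp_force: 0.0
```

Run:
```python
from h import *
st(); c=snap('wrist','w7'); snap('top','t7'); snap('scene','s7')
w=c['color'][60:220,280:460]
t=load('t7')['color'][140:200,335:410]
A=cv2.resize(w,(540,480),interpolation=cv2.INTER_CUBIC)
B=cv2.resize(load('t7')['color'][160:205,350:392],(260,279),interpolation=cv2.INTER_CUBIC)
C=cv2.resize(load('s7')['color'][185:225,232:272],(260,201),interpolation=cv2.INTER_CUBIC)
cv2.imwrite('pics/w7v.png',np.hstack([A,np.vstack([B,C])]))
```

```text
t 17.1 p [ 0.5327 -0.2431  0.2461] yaw 1.4 F [-0.4 -0.1  0.7] M [-0.01 -0.09  0.03] op 0.499 g 0.0 j6 -37.0
```

View pics/w7v.png

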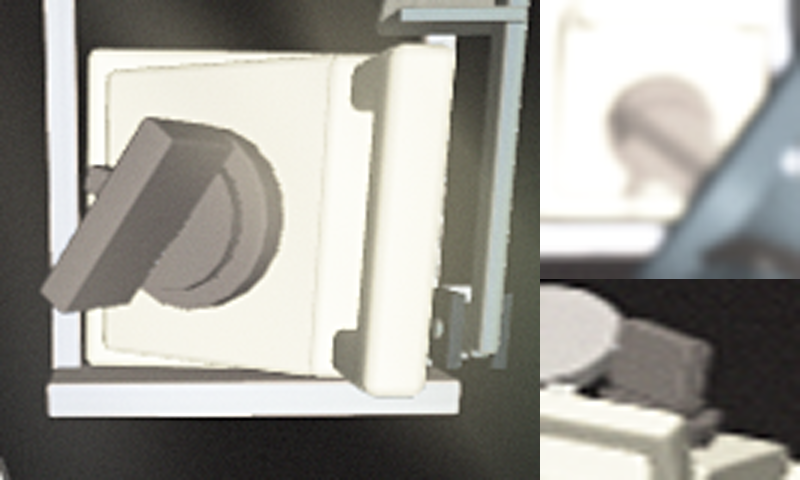

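The lug now shows at wrist crop (95,178) and top inset (635,190), turned towards +y. The wing's outer face runs (160,121)–(57,302). I'll compute both angles.

Run:
```python
from h import *
c=load('w7'); e=[back(c,160/3+280,121/3+60,.060),back(c,57/3+280,302/3+60,.060)]
d=e[0]-e[1]; print('len',np.linalg.norm(d),'mid',(e[0]+e[1])/2,'phi',np.degrees(np.arctan2(d[1],d[0])))
for u,v in((90,172),(95,178),(92,185),(92,200)):
    for a in (.002,.014):
        q=back(c,u/3+280,v/3+60,a); print('lug w',a,q.round(4),np.linalg.norm(q).round(4),np.degrees(np.arctan2(q[1],q[0])).round(1))
t=load('t7'); q=back(t,365.0,190.6,.012); print('lug t',q,np.linalg.norm(q),np.degrees(np.arctan2(q[1],q[0])))
for al in(0,10,20,30): print(al,[((proj(c,P(np.radians(al),.044,a,s))-[280,60])*3).round().tolist() for a,s in((.014,-.005),(.014,.005),(0,-.005),(0,.005))])
```

```text
len 0.06349449048867958 mid [-0.00215533  0.00367125] phi 126.60834130428081
lug w 0.002 [0.0464 0.0179] 0.0497 21.1
lug w 0.014 [0.0374 0.0176] 0.0413 25.2
lug w 0.002 [0.0442 0.0157] 0.0469 19.6
lug w 0.014 [0.0353 0.0155] 0.0386 23.7
lug w 0.002 [0.0456 0.0133] 0.0475 16.3
lug w 0.014 [0.0367 0.0132] 0.039 19.8
lug w 0.002 [0.0457 0.008 ] 0.0464 10.0
lug w 0.014 [0.0368 0.0081] 0.0377 12.4
lug t [0.03237135 0.01332003] 0.03500467588416323 22.36598968631005
0 [[77.0, 238.0], [76.0, 209.0], [100.0, 236.0], [99.0, 208.0]]
10 [[76.0, 216.0], [79.0, 187.0], [99.0, 215.0], [102.0, 187.0]]
20 [[78.0, 194.0], [85.0, 166.0], [101.0, 193.0], [108.0, 166.0]]
30 [[83.0, 172.0], [94.0, 145.0], [106.0, 172.0], [117.0, 147.0]]
```

The collar has been dragged about 20° (0.35 rad): the lug's edges fit the 20° model at (85,166), and the top view gives 22°. The canister is straight and home, the catch is behind it, and the arm is clear. I'll hand it in.

```bash
python3 -c "
from rig import *
print(hand_in())"
```

```text
the job is handed in; nothing more can be done
None
```

I handed the job in, with no verdict returned: the camera views put the canister home against the stop with the catch down behind it, the plug is snug, and the collar is dragged about 20° (0.35 rad).

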